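Fit the gear housing's cover and thread the shaft in under it

ROBOT

A 6-joint arm with a two-finger parallel gripper is mounted at the origin on the work surface. World frame = base frame: x ahead of the robot, y to its left, z up, the work surface at z = 0. Lengths are in m, angles in rad, forces in N, time in s.
With the tool pointing down it reaches from about 0.275 to 0.825 m from the base axis. Payload 4.9 kg.
Tool frame: the origin (TCP) lies midway between the tips of the shut fingers; the grasp point (between the pads) lies 19 mm behind it; z points along the fingers, y is the line along which they close (so a half turn about z gives the same grasp; the last joint's range is limited). The gripper opens to 85 mm and grips with 20 to 120 N. Pads are 22 mm wide; open, the fingers measure 114 mm over their backs; the gripper's body (76 mm by 85 mm) begins 54 mm behind the grasp point. The pads swing forward as they close: fully open they stand 13 mm farther back than shut.
Start: joints at [1.189, 0.326, -0.193, 1.052, 0, 1.437], TCP at [0.135, 0.533, 0.231] pointing down, gripper open.
Joint ranges: [-2.65, 2.65], [-0.97, 1.79], [-1.3, 1.35], [-1.93, 2.1], [-1.47, 1.37], [-3.14, 3.14]. Speed limits (rad/s): [2.57, 2.57, 3.14, 3.14, 3.14, 3.14].

INTERFACE

Orientations are given as a unit quaternion [w, x, y, z].
In Python, from station import * gives the robot as it stands.
- The arm moves only by the shell command python3 -m creep 'ROWS' [FORCE]. ROWS is JSON, a list of rows, each an object of numbers: "tx", "ty", "tz": the shift along the tool's x, y, z scaled (see below); "ax", "ay", "az": the turn, a rotation vector about the tool's x, y, z scaled (see below); "jaw": the opening, from 0 (shut) to 1 (fully open). A call has 1 to 20 rows; each row is the pose to reach, as a shift and turn from the pose commanded when the call began, along the tool's axes at that moment; what a row does not reach only later rows make up. The controller multiplies each number of a shift by 40 cm and each number of a turn by 30 degrees. A row lasts 1/12 s, in which the tool goes at most 41.7 mm and 7.16 degrees, less where a joint would pass 70% of its speed; a pose out of reach is approached as far as the arm can. A call with a number of a shift or a turn outside -1 to 1 is refused whole. A call with a gripper value outside its range is refused whole. The fingers move at their own pace and stop on an object; FORCE is the grip in N (left out, the last holds). Time passes only in rows, so rows that repeat a pose let the fingers close. It gives the time, the measured TCP pose, the force, the opening and the grip force at its end, in the units of the state.
- sense(): the state, without advancing time (a new reading comes with each control period).
- snapshot(name): name is "scene" or "top" or "wrist"; returns the picture (480x640x3 uint8, red, green, blue); there is no depth.
- get_calibration(name): a dict with "K" (3x3 intrinsics, pixels), "D" ([k1, k2, p1, p2, k3] as OpenCV has them; the pictures are not rectified), "R" (3x3) and "t" (3): a world point X has camera coordinates R X + t; the wrist camera has in their place "mount" (4x4, takes a point from camera to tool coordinates, whose origin is the TCP and whose axes are the flange's). Camera axes: x right, y down, z forward; pixel columns grow to the right and rows downward; lengths in m; the calibration is good to about 2 mm. A picture is of the moment at which its call begins: read the wrist's pose just before it. get_calibration takes no time and is no camera call.
- job_done(): hands the job in; it is judged then, once.
The state is a dict: "clock": time; "joint_pos": joint angles; "dq": joint speeds; "joint_torque": joint torques, N m; "position": TCP position; "ee_rot": TCP orientation; "force": force on the tool from outside, world axes, zero at the start; "moment": the same for the moment, N m; "gripper_width": opening from 0.0 (shut) to 1.0 (fully open); "gripper_force": force on a finger pad.
Only numpy, scipy, OpenCV 4.12 (cv2) and the standard library are available. Lean on these libraries where they do the work, as an engineer would, in place of code of your own. Each camera call takes 0.05 s, during which the arm holds its last target. There are 200 camera calls.

TASK

Lower the loose cover plate over the two locating pins of the gear housing until it lies flush on the rim, and let go of it. Then take the shaft from its stand, pass it slantwise, one end first, through the opening left between the two covers, and finish while still holding it in the gripper inside the housing: level, lengthwise, midway between the two covers so that both of its ends are under a cover, and touching neither housing nor covers. Leave the plate seated, and the gear, the jar and the screwdriver where they are.

Things in the scene. Friction and masses are not known exactly. Their poses are not given: they have to be found in the camera images.
- housing: Grey gear housing fixed to the bench, an open-topped box 336 long (its y) x 146 wide (its x), walls and floor 8 mm thick, rim at z = 90, inside 320 x 130. Origin: centre of its underside, z up. A fixed aluminium cover, 8 thick, lies on the rim over the +y end, y = 65 to 168 (top at z = 98, bolt heads 4 higher). The -y end is open and has the two locating pins
- pin_a (a point): Tip of one locating pin, at housing x = -52, y = -147, z = 104 mm. The pin is upright steel, 8 in diameter, its last 4 mm tapered; it rises 14 above a 26 mm square corner post that is flush with the rim
- pin_b (a point): Tip of the other, equal locating pin, at housing x = +52, y = -147, z = 104 mm
- seat (a point): Where the origin of the seated plate belongs, level with the rim: housing x = 0, y = -116.5, z = 90 mm, plate axes parallel to the housing's (plate holes over the pins). The seated plate covers housing y = -168 to -65, its top at z = 98
- opening (a point): Centre of the opening left between the two covers, level with their tops: housing x = 0, y = 0, z = 98 mm. The opening is 130 x 130 mm; its edges along y are the covers at y = +-65, its sides the housing walls
- plate: Loose aluminium cover plate, 146 (its x) x 103 (its y) x 8 mm thick, 0.36 kg, lying on the bench, rib up. Origin: centre of its underside, z up. Two through holes, 10 in diameter, at x = +-52, y = -30.5 (nearer its -y edge). Grip rib in the middle of its top: 60 long along x, 14 thick along y, from z = 8 to 40; grip it across the 14 mm
- stand: Dark steel stand fixed to the bench, base 170 (its x) x 50 x 10 mm, with two V notches 70 mm either side of its middle, 12 wide along x, tops about 60 high. The shaft lies in them along the stand's x, axis 55 mm above the bench. Origin: centre of its underside
- shaft: Straight round steel shaft 200 mm long, 0.22 kg, 12 in diameter, except its middle part, 60 long and 16 in diameter. Starts lying level in the stand's notches, free between them to be gripped from above at its middle. Origin: middle of the shaft on its axis; x along the shaft. It is longer than the 130 mm opening, so it goes in only slantwise
- shaft_end_a (a point): Centre of the shaft's end face at its -x end (100 mm from the middle)
- shaft_end_b (a point): Centre of the shaft's end face at its +x end (100 mm from the middle)
- gear: Bystander: black toothed wheel 54 mm over the teeth, 14 high, flat on the bench. Origin: centre of its underside
- jar: Bystander: small closed jar, 50 in diameter, 55 high, upright. Origin: centre of its underside
- screwdriver: Bystander: screwdriver 170 long, lying on the bench beyond the housing. Origin: on its underside near its middle; it lies along its x

How it is judged:
By the outcome, as a careful person would: the job done as asked, in the order asked, and still so for the second after the job is handed in, while the arm keeps its last pose, push and grip.
It also fails if it takes over 58 s, if anything falls off the work surface, if the arm or the gripper's body presses on something with over 40 N, if the wrist force passes 120 N, or if a joint passes its speed limit or range.

## Working session

There is one attempt and no reset: what is moved stays moved. The work goes in short steps, Python scripts to look and compute and a shell command to move; the robot and the scene stay as the last step left them, time stands still between calls to the robot, and variables do not carry over. Pictures are saved under pics/ and viewed, at most 10 in all, crops included, and the job is handed in when it is done.

```bash
ls; mkdir -p pics; python3 - <<'E'
from station import *
import cv2
s=sense(); print({k:s[k] for k in s})
for n in ("top","scene"):
    im=snapshot(n); cv2.imwrite(f"pics/{n}0.png",cv2.cvtColor(im,cv2.COLOR_RGB2BGR))
for n in ("top","scene","wrist"): print(n,get_calibration(n))
E
```

```text
pics
{'clock': 0.0, 'joint_pos': array([ 1.18879896e+00,  3.26954485e-01, -1.93617327e-01,  1.05198332e+00,
        1.76202527e-05,  1.43662745e+00]), 'dq': array([ 0.00029334, -0.00053035,  0.00058568, -0.00113713, -0.00100487,
        0.0008763 ]), 'joint_torque': array([ 1.43067278e-03, -4.43403912e+01,  2.62442136e+01,  1.53640669e-02,
        7.13228610e-05, -1.84872832e-06]), 'position': array([0.13465858, 0.53264892, 0.23048336]), 'ee_rot': array([-2.32966396e-04,  1.23597337e-01,  9.92332064e-01, -8.48029896e-04]), 'force': array([-0.21950098, -0.45327406, -0.36564225]), 'moment': array([0.01167488, 0.01605123, 0.00816053]), 'gripper_force': 0.0, 'gripper_width': 1.0018185187360775}
top {'K': array([[442.01148566,   0.        , 318.71078417],
       [  0.        , 442.01148566, 231.72654963],
       [  0.        ,   0.        ,   1.        ]]), 'D': array([0.02299514, 0.        , 0.        , 0.        , 0.        ]), 'R': array([[ 0.0042413 , -0.99975817, -0.02157823],
       [-0.99740929, -0.0026798 , -0.07188551],
       [ 0.0718103 ,  0.02182721, -0.99717945]]), 't': array
[... 376 characters left out ...]
706],
       [-0.62155963,  0.33838736, -0.70651088]]), 't': array([-0.29746971, -0.31023819,  1.4993503 ])}
wrist {'K': array([[414.61337382,   0.        , 322.7791244 ],
       [  0.        , 414.61337382, 244.77472367],
       [  0.        ,   0.        ,   1.        ]]), 'D': array([0.01852638, 0.        , 0.        , 0.        , 0.        ]), 'mount': array([[ 5.29943350e-04, -9.50512748e-01, -3.10685107e-01,
         7.94984682e-02],
       [ 9.99999668e-01,  6.96095433e-04, -4.23916066e-04,
         2.90392099e-04],
       [ 6.19204109e-04, -3.10684779e-01,  9.50512801e-01,
        -1.44386774e-01],
       [ 0.00000000e+00,  0.00000000e+00,  0.00000000e+00,
         1.00000000e+00]])}
```

View pics/top0.png

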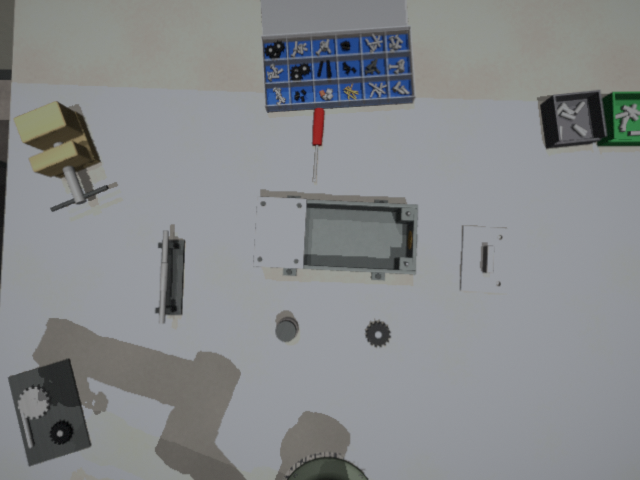

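View pics/scene0.png

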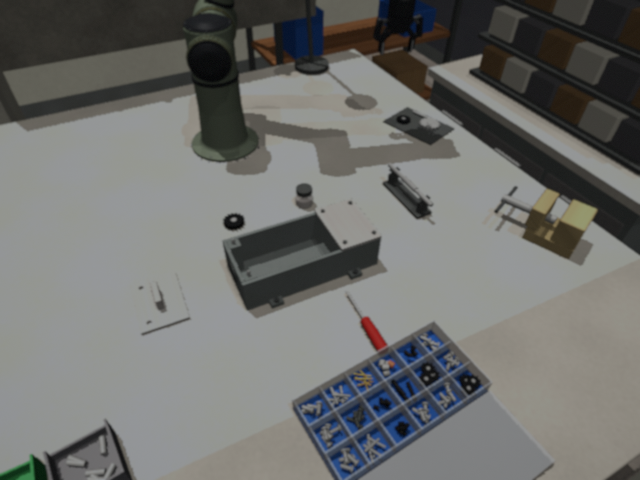

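```bash
python3 - <<'E'
import cv2,numpy as np
im=cv2.imread("pics/top0.png")
f=lambda x,y,w,h,s: cv2.resize(im[y:y+h,x:x+w],None,fx=s,fy=s,interpolation=cv2.INTER_CUBIC)
m=np.zeros((600,800,3),np.uint8)
a=f(245,185,200,90,4);m[:360]=a
b=f(450,215,66,60,4); m[360:600,:264]=b
c=f(145,220,60,60,4);
c=f(140,218,66,110,4)
c=cv2.rotate(f(140,215,60,120,4),cv2.ROTATE_90_COUNTERCLOCKWISE); m[360:600,300:780]=c
cv2.imwrite("pics/m.png",m)
E
```

```text
(no output)
```

View pics/m.png

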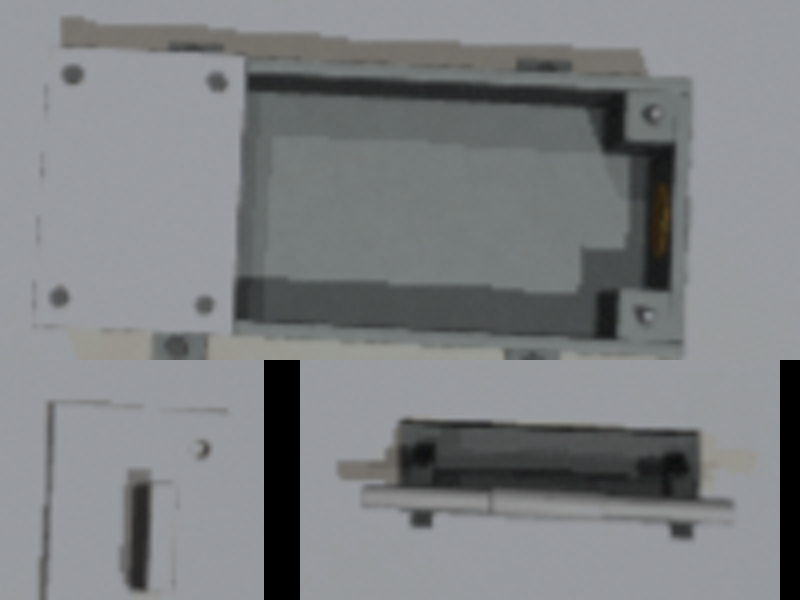

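```bash
cat > h.py <<'E'
import numpy as np, cv2
from station import *
from scipy.spatial.transform import Rotation as Ro
def cam(n,s=None):
    c=get_calibration(n)
    if n!='wrist': R,t=np.array(c['R']),np.array(c['t']); return c,R,t
    q=np.array(s['ee_rot']); T=np.eye(4); T[:3,:3]=Ro.from_quat(q[[1,2,3,0]]).as_matrix(); T[:3,3]=s['position']
    W=np.linalg.inv(T@np.array(c['mount'])); return c,W[:3,:3],W[:3,3]
def back(px,z,n,s=None):
    c,R,t=cam(n,s)
    u=cv2.undistortPoints(np.array([[px]],float),np.array(c['K']),np.array(c['D']))[0,0]
    d=R.T@np.array([u[0],u[1],1]); o=-R.T@t
    return o+d*(z-o[2])/d[2]
def proj(P,n,s=None):
    c,R,t=cam(n,s)
    return cv2.projectPoints(np.array(P,float).reshape(-1,3),cv2.Rodrigues(R)[0],t,np.array(c['K']),np.array(c['D']))[0][:,0]
def shift(s,target,yaw=None):
    """target TCP in tool axes -> numbers for tx ty tz"""
    q=np.array(s['ee_rot']); R=Ro.from_quat(q[[1,2,3,0]]).as_matrix()
    return R.T@(np.array(target)-s['position'])/0.4
E
python3 - <<'E'
from h import *
np.set_printoptions(precision=4,suppress=True)
for nm,p,z in [("pinb",(408,213.2),.104),("pina",(406.2,263.8),.104),("hole+",(500.3,237),.008),("hole-",(500,284),.008),("sh+",(165.75,230.5),.055),("sh-",(161.75,323.25),.055)]:
    print(nm,back(p,z,'top'))
s=sense();print(Ro.from_quat(s['ee_rot'][[1,2,3,0]]).as_matrix())
E
```

```text
pinb [ 0.6323 -0.1634  0.104 ]
pina [ 0.5287 -0.1586  0.104 ]
hole+ [ 0.5898 -0.3859  0.008 ]
hole- [ 0.485  -0.3825  0.008 ]
sh+ [0.599  0.3545 0.055 ]
sh- [0.3995 0.3569 0.055 ]
[[-0.9695  0.2453 -0.0006]
 [ 0.2453  0.9695 -0.0014]
 [ 0.0002 -0.0015 -1.    ]]
```

```bash
python3 -m creep '[{"tx":-0.75,"ty":-0.705},{"tx":-0.75,"ty":-0.705},{"tx":-0.75,"ty":-0.705},{"tx":-0.75,"ty":-0.705},{"tx":-0.75,"ty":-0.705},{"tx":-0.75,"ty":-0.705},{"tx":-0.75,"ty":-0.705},{"tx":-0.75,"ty":-0.705},{"tx":-0.75,"ty":-0.705},{"tx":-0.75,"ty":-0.705},{"tx":-0.75,"ty":-0.705}]'
python3 -m creep '[{"tx":-0.75,"ty":-0.705,"az":-0.385},{"tx":-0.75,"ty":-0.705,"az":-0.385},{"tx":-0.75,"ty":-0.705,"az":-0.385},{"tx":-0.75,"ty":-0.705,"az":-0.385},{"tx":-0.75,"ty":-0.705,"az":-0.385},{"tx":-0.75,"ty":-0.705,"az":-0.385},{"tx":-0.75,"ty":-0.705,"az":-0.385},{"tx":-0.75,"ty":-0.705,"az":-0.385},{"tx":-0.75,"ty":-0.705,"az":-0.385},{"tx":-0.75,"ty":-0.705,"az":-0.385},{"tx":-0.75,"ty":-0.705,"az":-0.385},{"tx":-0.75,"ty":-0.705,"az":-0.385},{"tx":-0.75,"ty":-0.705,"az":-0.385}]'
python3 - <<'E'
from h import *
s=sense(); print(s['clock'],s['position'],Ro.from_quat(s['ee_rot'][[1,2,3,0]]).as_matrix(), s['dq'])
cv2.imwrite("pics/w1.png",snapshot('wrist')[:,:,::-1])
E
```

```text
0.1 [0.13468103 0.53272324 0.23059193] [[-9.69459693e-01  2.45250012e-01 -5.79632111e-04]
 [ 2.45250602e-01  9.69458687e-01 -1.41286459e-03]
 [ 2.15424328e-04 -1.51187039e-03 -9.99998834e-01]] [ 0.00023959 -0.00073116  0.00188045  0.00090562 -0.00055808  0.00224821]$[0]: bad value
$[0]: bad value
```

View pics/w1.png

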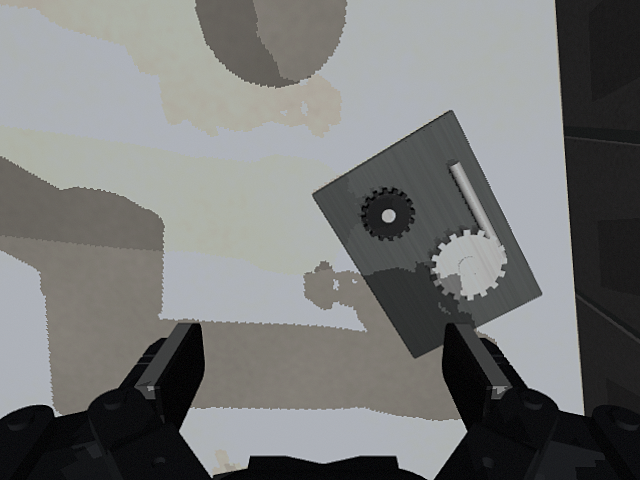

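```bash
python3 -m creep '[{"tx":-0.75,"ty":-0.705,"tz":0,"ax":0,"ay":0,"az":0,"jaw":1},{"tx":-0.75,"ty":-0.705,"tz":0,"ax":0,"ay":0,"az":0,"jaw":1},{"tx":-0.75,"ty":-0.705,"tz":0,"ax":0,"ay":0,"az":0,"jaw":1},{"tx":-0.75,"ty":-0.705,"tz":0,"ax":0,"ay":0,"az":0,"jaw":1},{"tx":-0.75,"ty":-0.705,"tz":0,"ax":0,"ay":0,"az":0,"jaw":1},{"tx":-0.75,"ty":-0.705,"tz":0,"ax":0,"ay":0,"az":0,"jaw":1},{"tx":-0.75,"ty":-0.705,"tz":0,"ax":0,"ay":0,"az":0,"jaw":1},{"tx":-0.75,"ty":-0.705,"tz":0,"ax":0,"ay":0,"az":0,"jaw":1},{"tx":-0.75,"ty":-0.705,"tz":0,"ax":0,"ay":0,"az":0,"jaw":1},{"tx":-0.75,"ty":-0.705,"tz":0,"ax":0,"ay":0,"az":0,"jaw":1}]'
python3 -m creep '[{"tx":-0.75,"ty":-0.705,"tz":0,"ax":0,"ay":0,"az":-0.385,"jaw":1},{"tx":-0.75,"ty":-0.705,"tz":0,"ax":0,"ay":0,"az":-0.385,"jaw":1},{"tx":-0.75,"ty":-0.705,"tz":0,"ax":0,"ay":0,"az":-0.385,"jaw":1},{"tx":-0.75,"ty":-0.705,"tz":0,"ax":0,"ay":0,"az":-0.385,"jaw":1},{"tx":-0.75,"ty":-0.705,"tz":0,"ax":0,"ay":0,"az":-0.385,"jaw":1},{"tx":-0.75,"ty":-0.705,"tz":0,"ax":0,"ay":0,"az":-0.385,"jaw":1},{"tx":-0.75,"ty":-0.705,"tz":0,"ax":0,"ay":0,"az":-0.385,"jaw":1},{"tx":-0.75,"ty":-0.705,"tz":0,"ax":0,"ay":0,"az":-0.385,"jaw":1},{"tx":-0.75,"ty":-0.705,"tz":0,"ax":0,"ay":0,"az":-0.385,"jaw":1},{"tx":-0.75,"ty":-0.705,"tz":0,"ax":0,"ay":0,"az":-0.385,"jaw":1},{"tx":-0.75,"ty":-0.705,"tz":0,"ax":0,"ay":0,"az":-0.385,"jaw":1},{"tx":-0.75,"ty":-0.705,"tz":0,"ax":0,"ay":0,"az":-0.385,"jaw":1},{"tx":-0.75,"ty":-0.705,"tz":0,"ax":0,"ay":0,"az":-0.385,"jaw":1},{"tx":-0.75,"ty":-0.705,"tz":0,"ax":0,"ay":0,"az":-0.385,"jaw":1}]'
python3 - <<'E'
from h import *
s=sense(); print(s['clock'],s['position'],Ro.from_quat(s['ee_rot'][[1,2,3,0]]).as_matrix(), s['dq'])
cv2.imwrite("pics/w2.png",snapshot('wrist')[:,:,::-1]); np.save('s2.npy',dict(s),allow_pickle=True)
print(proj([[.6323,-.1634,.104],[.5287,-.1586,.104]],'wrist',s))
E
```

```text
clock: 0.98
position: [0.3573, 0.1841, 0.2314]
ee_rot: [0.0, 0.124, 0.992, -0.0]
force: [0.5, 1.4, 0.1]
gripper_width: 0.996
gripper_force: 0.0
clock: 2.15
position: [0.5773, -0.1593, 0.231]
ee_rot: [-0.001, 0.023, 1.0, 0.0]
force: [-0.6, 1.2, 0.5]
gripper_width: 0.998
gripper_force: 0.0
2.15 [ 0.57725099 -0.15931334  0.23104754] [[-9.98980830e-01  4.51165322e-02 -1.34141489e-03]
 [ 4.51153139e-02  9.98981358e-01  9.25031378e-04]
 [ 1.38178268e-03  8.63570260e-04 -9.99998672e-01]] [ 0.01109624 -0.0140307  -0.00451929 -0.00159964 -0.00193047 -0.00075692]
[[320.20794935 305.45080759]
 [320.17153844 159.89075827]]
```

View pics/w2.png

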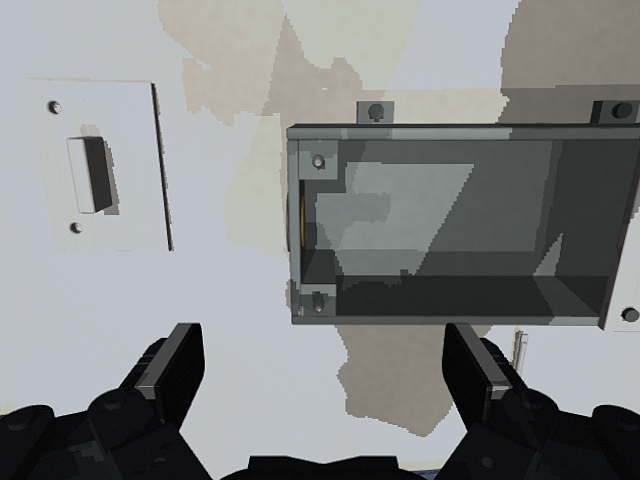

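```bash
python3 -m creep '[{"tx":0.075,"ty":-0.566,"tz":0.24,"ax":0,"ay":0,"az":-0.02,"jaw":1},{"tx":0.075,"ty":-0.566,"tz":0.24,"ax":0,"ay":0,"az":-0.02,"jaw":1},{"tx":0.075,"ty":-0.566,"tz":0.24,"ax":0,"ay":0,"az":-0.02,"jaw":1},{"tx":0.075,"ty":-0.566,"tz":0.24,"ax":0,"ay":0,"az":-0.02,"jaw":1},{"tx":0.075,"ty":-0.566,"tz":0.24,"ax":0,"ay":0,"az":-0.02,"jaw":1},{"tx":0.075,"ty":-0.566,"tz":0.24,"ax":0,"ay":0,"az":-0.02,"jaw":1},{"tx":0.075,"ty":-0.566,"tz":0.24,"ax":0,"ay":0,"az":-0.02,"jaw":1},{"tx":0.075,"ty":-0.566,"tz":0.24,"ax":0,"ay":0,"az":-0.02,"jaw":1},{"tx":0.075,"ty":-0.566,"tz":0.24,"ax":0,"ay":0,"az":-0.02,"jaw":1}]'
python3 - <<'E'
from h import *
s=sense(); print(s['clock'],s['position'],Ro.from_quat(s['ee_rot'][[1,2,3,0]]).as_matrix(), s['dq'])
w3=snapshot('wrist')[:,:,::-1]; cv2.imwrite("pics/w3.png",w3); np.save('s3.npy',dict(s),allow_pickle=True)
print(proj([[.5898,-.3859,.008],[.485,-.3825,.008]],'wrist',s))
w2=cv2.imread('pics/w2.png')
m=np.zeros((600,800,3),np.uint8)
f=lambda im,x,y,w,h,k: cv2.resize(im[y:y+h,x:x+w],None,fx=k,fy=k,interpolation=cv2.INTER_CUBIC)
m[:300,:300]=f(w2,298,142,40,40,7.5); m[300:,:300]=f(w2,298,284,40,40,7.5)
m[:600,300:800]=f(w3,240,130,200,240,2.5)
cv2.imwrite('pics/m2.png',m)
E
```

```text
clock: 2.95
position: [0.5379, -0.384, 0.1357]
ee_rot: [-0.0, 0.017, 1.0, 0.0]
force: [-0.1, 0.5, 0.7]
gripper_width: 1.004
gripper_force: 0.0
2.95 [ 0.53789313 -0.38397058  0.1357451 ] [[-9.99399590e-01  3.46476601e-02  1.02382450e-07]
 [ 3.46476494e-02  9.99399279e-01  7.88744322e-04]
 [ 2.72258242e-05  7.88274299e-04 -9.99999689e-01]] [ 0.02233987 -0.01566406  0.00527926  0.00078394 -0.00172238 -0.00100649]
[[322.25972063 300.69275609]
 [321.91994473 152.58557232]]
```

View pics/m2.png

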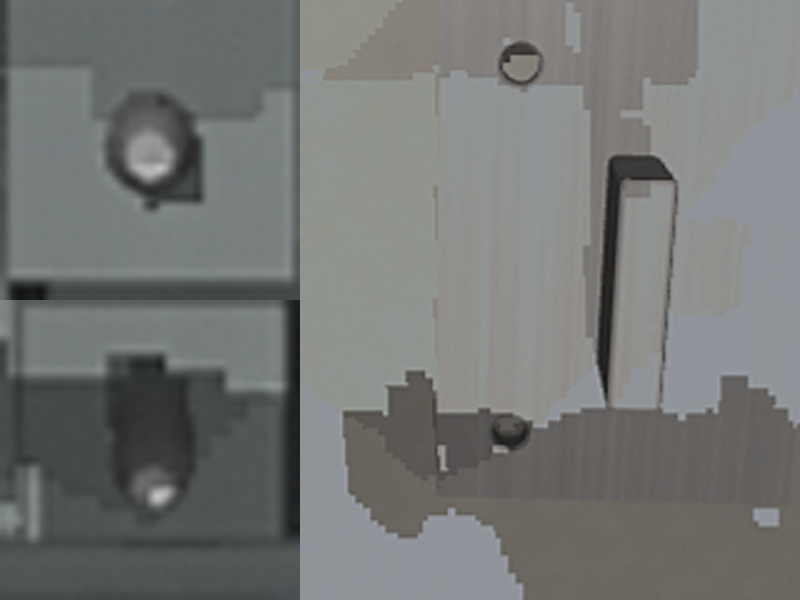

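```bash
python3 - <<'E'
from h import *
np.set_printoptions(precision=4,suppress=True)
s2=np.load('s2.npy',allow_pickle=True).item();s3=np.load('s3.npy',allow_pickle=True).item()
a=back((317.6,161.8),.104,'wrist',s2);b=back((318.5,308.8),.104,'wrist',s2)
hm=back((328.1,154.5),.008,'wrist',s3);hp=back((324.1,302.5),.008,'wrist',s3)
r=back((376.1,247.3),.040,'wrist',s3)
for n,lo,hi,off,dx in(("housing",a,b,147,0),("plate",hm,hp,30.5,0)):
    d=(hi-lo)[:2];L=np.linalg.norm(d);d/=L;y=np.array([-d[1],d[0]]);m=(lo+hi)[:2]/2
    print(n,"sep",L,"yaw",np.degrees(np.arctan2(d[1],d[0])),"mid",m,"origin",m+y*off/1000)
print(r)
ra=back((240+(649-300)/2.5-.3,130+181/2.5-.3),.04,'wrist',s3);rb=back((240+(633.5-300)/2.5-.3,130+408/2.5-.3),.04,'wrist',s3);print(ra,rb,np.degrees(np.arctan2(*(rb-ra)[1::-1])))
print('shift',shift(sense(),[0,0,0]), Ro.from_quat(s3['ee_rot'][[1,2,3,0]]).as_matrix()[:,0])
E
```

```text
housing sep 0.10517375043914844 yaw -2.4219076099761825 mid [ 0.5824 -0.1625] origin [ 0.5886 -0.0157]
plate sep 0.10511386383520682 yaw -3.302821609308955 mid [ 0.5388 -0.3816] origin [ 0.5406 -0.3511]
[ 0.5396 -0.3513  0.04  ]
[ 0.5116 -0.3495  0.04  ] [ 0.57  -0.353  0.04 ] -3.373967790230343
shift [1.3778 0.9134 0.3398] [-0.9994  0.0346  0.    ]
```

```bash
python3 -m creep '[{"tx":-0.003,"ty":0.082,"tz":0.1,"ax":0,"ay":0,"az":0.044,"jaw":1},{"tx":-0.003,"ty":0.082,"tz":0.18,"ax":0,"ay":0,"az":0.044,"jaw":1},{"tx":-0.003,"ty":0.082,"tz":0.25,"ax":0,"ay":0,"az":0.044,"jaw":1},{"tx":-0.003,"ty":0.082,"tz":0.29,"ax":0,"ay":0,"az":0.044,"jaw":1},{"tx":-0.003,"ty":0.082,"tz":0.304,"ax":0,"ay":0,"az":0.044,"jaw":1},{"tx":-0.003,"ty":0.082,"tz":0.304,"ax":0,"ay":0,"az":0.044,"jaw":1},{"tx":-0.003,"ty":0.082,"tz":0.304,"ax":0,"ay":0,"az":0.044,"jaw":1},{"tx":-0.003,"ty":0.082,"tz":0.304,"ax":0,"ay":0,"az":0.044,"jaw":1}]' 80
python3 -m creep '[{"tx":0,"ty":0,"tz":0,"ax":0,"ay":0,"az":0,"jaw":0},{"tx":0,"ty":0,"tz":0,"ax":0,"ay":0,"az":0,"jaw":0},{"tx":0,"ty":0,"tz":0,"ax":0,"ay":0,"az":0,"jaw":0},{"tx":0,"ty":0,"tz":0,"ax":0,"ay":0,"az":0,"jaw":0},{"tx":0,"ty":0,"tz":0,"ax":0,"ay":0,"az":0,"jaw":0},{"tx":0,"ty":0,"tz":0,"ax":0,"ay":0,"az":0,"jaw":0},{"tx":0,"ty":0,"tz":0,"ax":0,"ay":0,"az":0,"jaw":0},{"tx":0,"ty":0,"tz":0,"ax":0,"ay":0,"az":0,"jaw":0},{"tx":0,"ty":0,"tz":0,"ax":0,"ay":0,"az":0,"jaw":0},{"tx":0,"ty":0,"tz":0,"ax":0,"ay":0,"az":0,"jaw":0}]'
python3 - <<'E'
from h import *
np.set_printoptions(precision=4,suppress=True)
s=sense();print(s['position'],Ro.from_quat(s['ee_rot'][[1,2,3,0]]).as_matrix())
E
```

```text
clock: 3.67
position: [0.5418, -0.3533, 0.0159]
ee_rot: [0.001, 0.029, 1.0, -0.001]
force: [-0.4, -1.4, -0.0]
gripper_width: 0.997
gripper_force: 0.0
clock: 4.5
position: [0.5402, -0.3528, 0.014]
ee_rot: [0.0, 0.029, 1.0, -0.0]
force: [0.0, 1.0, 5.0]
gripper_width: 0.149
gripper_force: 81.3
[ 0.5402 -0.3528  0.014 ] [[-0.9983  0.0588  0.0002]
 [ 0.0588  0.9983 -0.0002]
 [-0.0002 -0.0001 -1.    ]]
```

```bash
python3 -m creep '[{"tx":0,"ty":0,"tz":-0.08,"ax":0,"ay":0,"az":0,"jaw":0},{"tx":0,"ty":0,"tz":-0.18,"ax":0,"ay":0,"az":0,"jaw":0},{"tx":0,"ty":0,"tz":-0.28,"ax":0,"ay":0,"az":0,"jaw":0},{"tx":-0.02,"ty":0.08,"tz":-0.34,"ax":0,"ay":0,"az":-0.032,"jaw":0},{"tx":-0.03,"ty":0.16,"tz":-0.36,"ax":0,"ay":0,"az":-0.032,"jaw":0},{"tx":-0.04,"ty":0.24,"tz":-0.36,"ax":0,"ay":0,"az":-0.032,"jaw":0},{"tx":-0.05,"ty":0.32,"tz":-0.36,"ax":0,"ay":0,"az":-0.032,"jaw":0},{"tx":-0.06,"ty":0.4,"tz":-0.36,"ax":0,"ay":0,"az":-0.032,"jaw":0},{"tx":-0.075,"ty":0.48,"tz":-0.36,"ax":0,"ay":0,"az":-0.032,"jaw":0},{"tx":-0.075,"ty":0.54,"tz":-0.34,"ax":0,"ay":0,"az":-0.032,"jaw":0},{"tx":-0.075,"ty":0.5575,"tz":-0.32,"ax":0,"ay":0,"az":-0.032,"jaw":0},{"tx":-0.075,"ty":0.5575,"tz":-0.3,"ax":0,"ay":0,"az":-0.032,"jaw":0},{"tx":-0.075,"ty":0.5575,"tz":-0.29,"ax":0,"ay":0,"az":-0.032,"jaw":0},{"tx":-0.075,"ty":0.5575,"tz":-0.29,"ax":0,"ay":0,"az":-0.032,"jaw":0},{"tx":-0.075,"ty":0.5575,"tz":-0.29,"ax":0,"ay":0,"az":-0.032,"jaw":0},{"tx":-0.075,"ty":0.5575,"tz":-0.29,"ax":0,"ay":0,"az":-0.032,"jaw":0},{"tx":-0.075,"ty":0.5575,"tz":-0.29,"ax":0,"ay":0,"az":-0.032,"jaw":0}]'
python3 - <<'E'
from h import *
np.set_printoptions(precision=4,suppress=True)
s=sense();print(s['position'],Ro.from_quat(s['ee_rot'][[1,2,3,0]]).as_matrix(),s['force'])
w=snapshot('wrist')[:,:,::-1]; cv2.imwrite("pics/w4.png",w); np.save('s4.npy',dict(s),allow_pickle=True)
t=snapshot('top')[:,:,::-1]; cv2.imwrite("pics/t4.png",t)
m=np.zeros((600,800,3),np.uint8)
m[:480,:640]=w
m[400:600,600:800]=cv2.resize(t[200:280,370:450],(200,200),interpolation=cv2.INTER_CUBIC)
cv2.imwrite('pics/m4.png',m)
R=Ro.from_quat(s['ee_rot'][[1,2,3,0]]).as_matrix()
P=[s['position']+R@np.array([x,-.0305,.006]) for x in(.052,-.052)]
print(P,proj(P,'wrist',s)); 
E
```

```text
clock: 5.92
position: [0.5835, -0.1331, 0.1301]
ee_rot: [0.0, 0.022, 1.0, -0.0]
force: [-0.2, 0.2, -4.1]
gripper_width: 0.145
gripper_force: 80.0
[ 0.5835 -0.1331  0.1301] [[-0.9991  0.0436  0.0007]
 [ 0.0436  0.9991 -0.0004]
 [-0.0008 -0.0004 -1.    ]] [-0.2404  0.2261 -4.0672]
[array([ 0.5302, -0.1613,  0.124 ]), array([ 0.6341, -0.1658,  0.1241])] [[238.7822 188.2217]
 [253.2281 421.9172]]
```

View pics/m4.png

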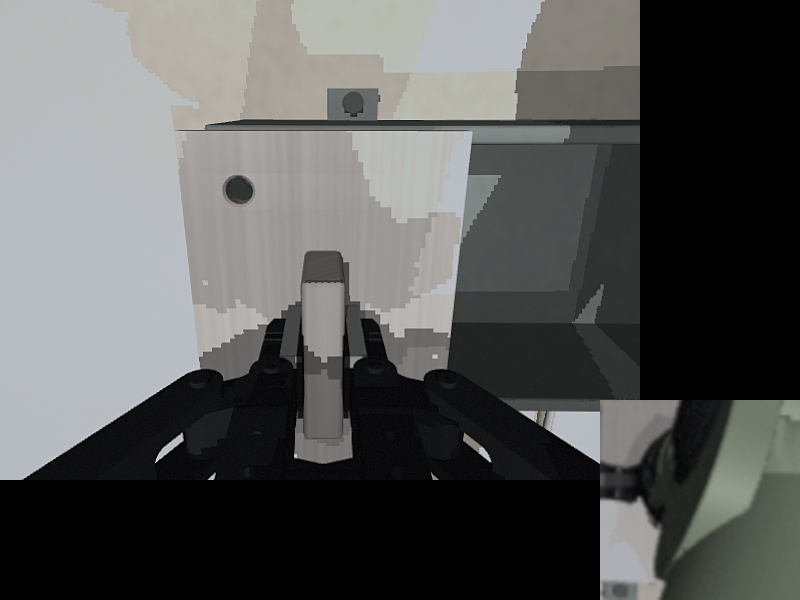

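```bash
python3 -m creep '[{"tx":0,"ty":0.0025,"tz":0.01,"ax":0,"ay":0,"az":0,"jaw":0},{"tx":0,"ty":0.0025,"tz":0.02,"ax":0,"ay":0,"az":0,"jaw":0},{"tx":0,"ty":0.0025,"tz":0.028,"ax":0,"ay":0,"az":0,"jaw":0},{"tx":0,"ty":0.0025,"tz":0.034,"ax":0,"ay":0,"az":0,"jaw":0},{"tx":0,"ty":0.0025,"tz":0.039,"ax":0,"ay":0,"az":0,"jaw":0},{"tx":0,"ty":0.0025,"tz":0.042,"ax":0,"ay":0,"az":0,"jaw":0},{"tx":0,"ty":0.0025,"tz":0.042,"ax":0,"ay":0,"az":0,"jaw":0},{"tx":0,"ty":0.0025,"tz":0.042,"ax":0,"ay":0,"az":0,"jaw":0}]'
python3 - <<'E'
from h import *
np.set_printoptions(precision=4,suppress=True)
s=sense();print(s['position'],s['force'],s['moment'])
w=snapshot('wrist'); cv2.imwrite("pics/w5.png",w[:,:,::-1])
g=cv2.cvtColor(w,cv2.COLOR_RGB2GRAY)
print(g[168:212:2,216:262:2])
E
```

```text
clock: 6.68
position: [0.583, -0.1312, 0.1127]
ee_rot: [-0.0, 0.021, 1.0, -0.0]
force: [-0.6, -2.7, -4.9]
gripper_width: 0.146
gripper_force: 79.9
[ 0.583  -0.1312  0.1127] [-0.6373 -2.7259 -4.9024] [-0.4063  0.1254 -0.0798]
[[160 159 156 157 156 157 159 158 158 157 155 153 157 160 162 165 163 162
  162 160 159 158 160]
 [159 158 156 156 156 156 157 158 158 157 156 154 154 159 161 163 163 161
  161 160 159 159 159]
 [159 158 156 155 154 157 156 158 158 157 156 154 155 158 160 163 162 162
  162 161 158 158 159]
 [160 161 159 159 159 160 159 163 168 154 136 133 152 167 169 168 167 167
  164 164 161 162 163]
 [160 159 160 159 157 158 165 109  99  95  99  87  95 100 114 153 169 167
  164 164 160 161 162]
 [160 160 157 157 158 166 102  98  79  51  42  87  81  58  63 104 140 169
  165 164 162 160 161]
 [161 160 159 157 163 101 101  49  43  93  98 100  94  85  73  65 108 141
  167 162 161 161 162]
 [160 160 159 159 110  99  49  46  87 105 104 103  94  86  76  66  53 114
  141 164 161 161 162]
 [158 160 158 165 102  97  40  41  99 128 141 142 117  81  76  63  51  44
  119 163 161 161 162]
 [
[... 559 characters left out ...]
134 138 161 158 160]
 [158 158 158 157 139 124 125  52  58  60  65  54  48  45 100  99 101  95
  146 160 161 158 159]
 [158 157 157 156 156 133 128 110  56  53  54  55  68  69  82  78  63 148
  149 162 160 158 158]
 [159 158 156 154 154 157 136 134 136  84  62  70  75  73  68 100 150 145
  163 162 159 157 158]
 [157 157 157 154 154 154 157 146 137 143 144 139 136 138 146 147 150 164
  163 160 160 158 158]
 [157 154 157 154 154 153 154 156 156 151 141 140 138 140 150 160 162 162
  160 161 159 158 158]
 [158 157 155 155 152 153 153 156 155 158 157 155 153 154 157 160 163 160
  163 160 158 157 157]
 [154 156 156 153 151 151 152 154 155 155 155 152 151 152 155 157 159 159
  159 158 156 154 155]]
```

```bash
python3 -m creep '[{"tx":0,"ty":0.001,"tz":0.005,"ax":0,"ay":0,"az":0,"jaw":0},{"tx":0,"ty":0.001,"tz":0.01,"ax":0,"ay":0,"az":0,"jaw":0},{"tx":0,"ty":0.001,"tz":0.014,"ax":0,"ay":0,"az":0,"jaw":0},{"tx":0,"ty":0.001,"tz":0.018,"ax":0,"ay":0,"az":0,"jaw":0},{"tx":0,"ty":0.001,"tz":0.02,"ax":0,"ay":0,"az":0,"jaw":0},{"tx":0,"ty":0.001,"tz":0.022,"ax":0,"ay":0,"az":0,"jaw":0},{"tx":0,"ty":0.001,"tz":0.022,"ax":0,"ay":0,"az":0,"jaw":0},{"tx":0,"ty":0.001,"tz":0.022,"ax":0,"ay":0,"az":0,"jaw":0}]'

```

```text
clock: 7.4
position: [0.5832, -0.1312, 0.1041]
ee_rot: [-0.0, 0.021, 1.0, -0.001]
force: [-2.0, -4.7, -3.7]
gripper_width: 0.146
gripper_force: 80.4
```

```bash
python3 -m creep '[{"tx":0,"ty":0,"tz":0.002,"ax":0,"ay":0,"az":0,"jaw":0},{"tx":0,"ty":0,"tz":0.0035,"ax":0,"ay":0,"az":0,"jaw":0},{"tx":0,"ty":0,"tz":0.0035,"ax":0,"ay":0,"az":0,"jaw":0},{"tx":0,"ty":0,"tz":0.0035,"ax":0,"ay":0,"az":0,"jaw":0}]'

```

```text
clock: 7.73
position: [0.5832, -0.1313, 0.104]
ee_rot: [0.0, 0.021, 1.0, -0.001]
force: [-5.7, -4.6, 6.7]
gripper_width: 0.151
gripper_force: 81.7
```

```bash
python3 -m creep '[{"tx":0,"ty":0,"tz":-0.0035,"ax":0,"ay":0,"az":0,"jaw":0.4},{"tx":0,"ty":0,"tz":-0.0035,"ax":0,"ay":0,"az":0,"jaw":0.7},{"tx":0,"ty":0,"tz":-0.0035,"ax":0,"ay":0,"az":0,"jaw":1},{"tx":0,"ty":0,"tz":-0.0035,"ax":0,"ay":0,"az":0,"jaw":1},{"tx":0,"ty":0,"tz":-0.0035,"ax":0,"ay":0,"az":0,"jaw":1},{"tx":0,"ty":0,"tz":-0.1,"ax":0,"ay":0,"az":0,"jaw":1},{"tx":0,"ty":0,"tz":-0.2,"ax":0,"ay":0,"az":0,"jaw":1},{"tx":0,"ty":0,"tz":-0.3,"ax":0,"ay":0,"az":0,"jaw":1},{"tx":0,"ty":0,"tz":-0.33,"ax":0,"ay":0,"az":0,"jaw":1},{"tx":0,"ty":0.1,"tz":-0.33,"ax":0,"ay":0,"az":0,"jaw":1},{"tx":0,"ty":0.15,"tz":-0.33,"ax":0,"ay":0,"az":0,"jaw":1},{"tx":0,"ty":0.15,"tz":-0.33,"ax":0,"ay":0,"az":0,"jaw":1},{"tx":0,"ty":0.15,"tz":-0.33,"ax":0,"ay":0,"az":0,"jaw":1},{"tx":0,"ty":0.15,"tz":-0.33,"ax":0,"ay":0,"az":0,"jaw":1}]'
python3 - <<'E'
from h import *
s=sense(); print(s['clock'],s['position'],Ro.from_quat(s['ee_rot'][[1,2,3,0]]).as_matrix(), s['dq'])
cv2.imwrite("pics/w6.png",snapshot('wrist')[:,:,::-1]); np.save('s6.npy',dict(s),allow_pickle=True)
H=lambda x,y,z:[.5886+.9991*x+.0423*y,-.0157-.0423*x+.9991*y,z]
print(proj([H(-.073,-.065,.098),H(.073,-.065,.098),H(-.073,.065,.098),H(.073,.065,.098),H(-.052,-.147,.104),H(.052,-.147,.104)],'wrist',s))
E
```

```text
clock: 8.9
position: [0.5858, -0.0707, 0.2345]
ee_rot: [-0.0, 0.021, 1.0, -0.0]
force: [-0.2, 0.2, -0.3]
gripper_width: 1.001
gripper_force: 0.0
8.9 [ 0.58583168 -0.07066283  0.2345108 ] [[-9.99132218e-01  4.16507805e-02 -1.50175595e-04]
 [ 4.16508085e-02  9.99132211e-01 -1.88999465e-04]
 [ 1.42173299e-04 -1.95090390e-04 -9.99999971e-01]] [-0.01524206  0.00467793  0.00163575  0.00017572  0.00017452  0.00126841]
[[307.39468034 120.27119847]
 [309.39834054 321.41598896]
 [508.68439008 120.06871337]
 [481.34162749 321.86262277]
 [181.07935018 153.93830969]
 [196.16967176 299.59169793]]
```

View pics/w6.png

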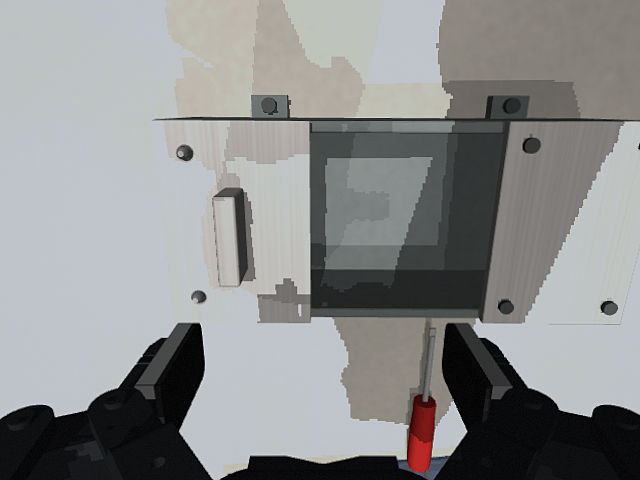

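```bash
cat > plan.py <<'E'
import numpy as np, heapq, sys
def rectpts(x0,x1,z0,z1,st=4):
    xs=np.linspace(x0,x1,max(2,int((x1-x0)/st)+1));zs=np.linspace(z0,z1,max(2,int((z1-z0)/st)+1))
    return np.array([(x,z) for x in xs for z in(z0,z1)]+[(x,z) for z in zs for x in(x0,x1)])
OBS=np.array([(-168,-65,90,98),(65,168,90,102),(-168,168,-50,8),(-220,-160,0,90),(160,220,0,90),(-124,-109,98,130),(-151,-143,98,104)],float)
def clear(c,z,th,phi=0,g=0):
    # shaft axis tilted th (+y end down); tool tilted th+phi
    sh=np.r_[rectpts(-100,100,-6,6),rectpts(-30,30,-8,8)]
    tool=np.r_[rectpts(-12,12,-19+g,54+g),rectpts(-43,43,54+g,180),rectpts(-105,-60,100+g,150+g)]
    def T(p,a): return np.c_[c+p[:,0]*np.cos(a)+p[:,1]*np.sin(a), z-p[:,0]*np.sin(a)+p[:,1]*np.cos(a)]
    P=np.r_[T(sh,th),T(tool,th+phi)]
    dy=np.maximum(np.maximum(OBS[:,0]-P[:,:1],P[:,:1]-OBS[:,1]),0);dz=np.maximum(np.maximum(OBS[:,2]-P[:,1:],P[:,1:]-OBS[:,3]),0)
    return np.hypot(dy,dz).min()
def plan(phi,g,zf):
    C=np.arange(-80,81,5);Z=np.arange(30,231,5);A=np.radians(np.arange(0,61,3))
    D=np.array([[[clear(c,z,a,phi,g) for a in A] for z in Z] for c in C])
    goal=(16,int((zf-30)/5),0); 
    best=np.full(D.shape,-1.);prev={};best[goal]=D[goal];h=[(-D[goal],0,goal)];
    while h:
        b,n,u=heapq.heappop(h);
        if -b<best[u]-1e-9: continue
        if Z[u[1]]>=220 : 
            p=[u]
            while p[-1]!=goal:p.append(prev[p[-1]])
            return -b,[(C[i],Z[j],round(np.degrees(A[k])),round(D[i,j,k],1)) for i,j,k in p]
        for d in np.ndindex(3,3,3):
            v=tuple(np.array(u)+np.array(d)-1)
            if min(v)<0 or any(v[q]>=D.shape[q] for q in range(3)): continue
            w=min(-b,D[v])
            if w>best[v]+1e-9: best[v]=w;prev[v]=u;heapq.heappush(h,(-w,n+1,v))
if __name__=='__main__':
    for ph in (0,-10,-20):
        for g in (0,6):
            r=plan(np.radians(ph),g,50); print(ph,g,round(r[0],1)); 
            if g==0: print(r[1])
E
time python3 plan.py
```

```text
0 0 5.9
[(np.int64(-80), np.int64(220), 0, np.float64(73.0)), (np.int64(-80), np.int64(215), 0, np.float64(68.2)), (np.int64(-80), np.int64(210), 0, np.float64(63.3)), (np.int64(-80), np.int64(205), 0, np.float64(58.5)), (np.int64(-80), np.int64(200), 0, np.float64(53.8)), (np.int64(-80), np.int64(195), 3, np.float64(49.3)), (np.int64(-75), np.int64(190), 6, np.float64(46.9)), (np.int64(-70), np.int64(185), 9, np.float64(45.1)), (np.int64(-65), np.int64(180), 12, np.float64(44.2)), (np.int64(-60), np.int64(175), 15, np.float64(44.1)), (np.int64(-55), np.int64(170), 18, np.float64(41.2)), (np.int64(-50), np.int64(165), 21, np.float64(32.1)), (np.int64(-45), np.int64(160), 24, np.float64(24.2)), (np.int64(-40), np.int64(155), 27, np.float64(17.7)), (np.int64(-35), np.int64(150), 30, np.float64(10.9)), (np.int64(-30), np.int64(145), 33, np.float64(7.9)), (np.int64(-25), np.int64(140), 36, np.float64(6.8)), (np.int64(-20), np.int64(135), 36, np.float64(7.6)), (np.int64(-15), np.int64(130), 36, np.float64(8.7)), (np.int64(-10), np.int64(125), 36, np.float64(9.8)), (np.int64(-5), np.int64(
[... 4236 characters left out ...]
 np.int64(110), 0, np.float64(0.0)), (np.int64(-55), np.int64(105), 0, np.float64(0.0)), (np.int64(-50), np.int64(100), 0, np.float64(0.0)), (np.int64(-45), np.int64(95), 0, np.float64(0.0)), (np.int64(-40), np.int64(90), 0, np.float64(0.0)), (np.int64(-35), np.int64(85), 0, np.float64(0.0)), (np.int64(-30), np.int64(80), 0, np.float64(4.0)), (np.int64(-25), np.int64(75), 0, np.float64(9.0)), (np.int64(-20), np.int64(70), 0, np.float64(8.0)), (np.int64(-15), np.int64(65), 0, np.float64(1.7)), (np.int64(-10), np.int64(60), 0, np.float64(0.0)), (np.int64(-5), np.int64(55), 0, np.float64(0.0)), (np.int64(0), np.int64(50), 0, np.float64(0.0))]
-20 6 0.0
real	1m31.943s
user	1m32.163s
sys	0m0.060s
```

```bash
python3 -m creep '[{"tx":0.26,"ty":1,"tz":0.07,"ax":0,"ay":0,"az":-0.057,"jaw":1},{"tx":0.26,"ty":1,"tz":0.07,"ax":0,"ay":0,"az":-0.057,"jaw":1},{"tx":0.26,"ty":1,"tz":0.07,"ax":0,"ay":0,"az":-0.057,"jaw":1},{"tx":0.26,"ty":1,"tz":0.07,"ax":0,"ay":0,"az":-0.057,"jaw":1},{"tx":0.26,"ty":1,"tz":0.07,"ax":0,"ay":0,"az":-0.057,"jaw":1},{"tx":0.26,"ty":1,"tz":0.07,"ax":0,"ay":0,"az":-0.057,"jaw":1},{"tx":0.26,"ty":1,"tz":0.07,"ax":0,"ay":0,"az":-0.057,"jaw":1},{"tx":0.26,"ty":1,"tz":0.07,"ax":0,"ay":0,"az":-0.057,"jaw":1},{"tx":0.26,"ty":1,"tz":0.07,"ax":0,"ay":0,"az":-0.057,"jaw":1},{"tx":0.26,"ty":1,"tz":0.07,"ax":0,"ay":0,"az":-0.057,"jaw":1},{"tx":0.26,"ty":1,"tz":0.07,"ax":0,"ay":0,"az":-0.057,"jaw":1},{"tx":0.26,"ty":1,"tz":0.07,"ax":0,"ay":0,"az":-0.057,"jaw":1},{"tx":0.26,"ty":1,"tz":0.07,"ax":0,"ay":0,"az":-0.057,"jaw":1},{"tx":0.26,"ty":1,"tz":0.07,"ax":0,"ay":0,"az":-0.057,"jaw":1}]'
python3 - <<'E'
from h import *
s=sense(); print(s['clock'],s['position'],Ro.from_quat(s['ee_rot'][[1,2,3,0]]).as_matrix(), s['joint_pos'])
cv2.imwrite("pics/w7.png",snapshot('wrist')[:,:,::-1]); np.save('s7.npy',dict(s),allow_pickle=True)
print(proj([(.599,.3545,.055),(.3995,.3569,.055)],'wrist',s))
E
```

```text
clock: 10.12
position: [0.4994, 0.3319, 0.2065]
ee_rot: [-0.0, 0.007, 1.0, -0.0]
force: [-0.1, -0.4, 0.3]
gripper_width: 1.001
gripper_force: 0.0
10.1167 [0.49938593 0.33185769 0.20654943] [[-9.99895650e-01  1.44445094e-02 -2.13968547e-04]
 [ 1.44446308e-02  9.99895504e-01 -5.77308284e-04]
 [ 2.05607253e-04 -5.80338738e-04 -9.99999810e-01]] [ 4.63677979e-01  4.34545392e-01 -9.49650523e-02  1.04173545e+00
 -4.20656943e-04  4.78123147e-01]
[[352.37682067 340.94464663]
 [358.5517328   75.84113858]]
```

View pics/w7.png

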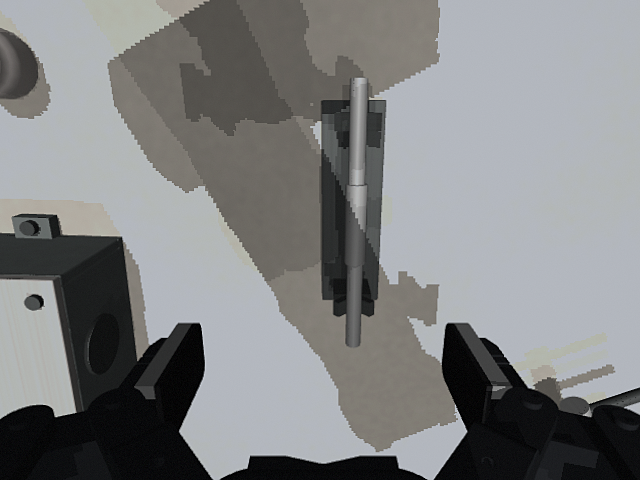

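```bash
python3 - <<'E'
from h import *
np.set_printoptions(precision=4,suppress=True)
s=np.load('s7.npy',allow_pickle=True).item()
for p,z in(((359,77),.061),((352.6,346),.052),((357.2,185),.061),((354.7,266),.061)): print(back(p,z,'wrist',s))
E
```

```text
[0.4006 0.3567 0.061 ]
[0.6055 0.3549 0.052 ]
[0.4708 0.3564 0.061 ]
[0.5317 0.3553 0.061 ]
```

```bash
python3 -m creep '[{"tx":-0.003,"ty":0.06,"tz":0.08,"ax":0,"ay":0,"az":0,"jaw":1},{"tx":-0.003,"ty":0.06,"tz":0.17,"ax":0,"ay":0,"az":0,"jaw":1},{"tx":-0.003,"ty":0.06,"tz":0.26,"ax":0,"ay":0,"az":0,"jaw":1},{"tx":-0.003,"ty":0.06,"tz":0.34,"ax":0,"ay":0,"az":0,"jaw":1},{"tx":-0.003,"ty":0.06,"tz":0.4,"ax":0,"ay":0,"az":0,"jaw":1},{"tx":-0.003,"ty":0.06,"tz":0.424,"ax":0,"ay":0,"az":0,"jaw":1},{"tx":-0.003,"ty":0.06,"tz":0.424,"ax":0,"ay":0,"az":0,"jaw":1},{"tx":-0.003,"ty":0.06,"tz":0.424,"ax":0,"ay":0,"az":0,"jaw":1},{"tx":-0.003,"ty":0.06,"tz":0.424,"ax":0,"ay":0,"az":0,"jaw":0},{"tx":-0.003,"ty":0.06,"tz":0.424,"ax":0,"ay":0,"az":0,"jaw":0},{"tx":-0.003,"ty":0.06,"tz":0.424,"ax":0,"ay":0,"az":0,"jaw":0},{"tx":-0.003,"ty":0.06,"tz":0.424,"ax":0,"ay":0,"az":0,"jaw":0},{"tx":-0.003,"ty":0.06,"tz":0.424,"ax":0,"ay":0,"az":0,"jaw":0},{"tx":-0.003,"ty":0.06,"tz":0.424,"ax":0,"ay":0,"az":0,"jaw":0},{"tx":-0.003,"ty":0.06,"tz":0.424,"ax":0,"ay":0,"az":0,"jaw":0},{"tx":-0.003,"ty":0.06,"tz":0.424,"ax":0,"ay":0,"az":0,"jaw":0},{"tx":-0.003,"ty":0.06,"tz":0.424,"ax":0,"ay":0,"az":0,"jaw":0},{"tx":-0.003,"ty":0.06,"tz":0.424,"ax":0,"ay":0,"az":0,"jaw":0}]' 100
python3 - <<'E'
from h import *
s=sense(); print(s['position'],Ro.from_quat(s['ee_rot'][[1,2,3,0]]).as_matrix(), s['joint_pos'])
E
```

```text
clock: 11.67
position: [0.5005, 0.3557, 0.0379]
ee_rot: [0.001, 0.006, 1.0, -0.002]
force: [-2.2, -6.2, 6.4]
gripper_width: 0.152
gripper_force: 97.5
[0.50049852 0.35572885 0.03790373] [[-0.99991587  0.0129279   0.00106034]
 [ 0.01292397  0.9999099  -0.00362716]
 [-0.00110714 -0.00361315 -0.99999286]] [ 0.49959082  0.62498684 -0.24768062  0.69893577 -0.00369183  0.51251865]
```

```bash
python3 -m creep '[{"tx":0,"ty":0,"tz":-0.06,"ax":0,"ay":0,"az":0,"jaw":0},{"tx":0,"ty":0,"tz":-0.16,"ax":0,"ay":0,"az":0,"jaw":0},{"tx":0,"ty":0,"tz":-0.26,"ax":0,"ay":0,"az":0,"jaw":0},{"tx":0,"ty":0,"tz":-0.36,"ax":0,"ay":0,"az":-0.1,"jaw":0},{"tx":0,"ty":0,"tz":-0.46,"ax":0,"ay":0,"az":-0.3,"jaw":0},{"tx":0,"ty":-0.05,"tz":-0.54,"ax":0,"ay":0,"az":-0.5,"jaw":0},{"tx":0,"ty":-0.12,"tz":-0.55,"ax":0,"ay":0,"az":-0.7,"jaw":0},{"tx":0,"ty":-0.2,"tz":-0.55,"ax":0,"ay":0,"az":-0.9,"jaw":0},{"tx":0,"ty":-0.25,"tz":-0.55,"ax":0,"ay":0,"az":-1,"jaw":0},{"tx":0,"ty":-0.25,"tz":-0.55,"ax":0,"ay":0,"az":-1,"jaw":0}]'
python3 -m creep '[{"tx":0,"ty":0,"tz":0,"ax":0,"ay":0,"az":-0.2,"jaw":0},{"tx":0,"ty":0,"tz":0,"ax":0,"ay":0,"az":-0.4,"jaw":0},{"tx":0,"ty":0,"tz":0,"ax":0,"ay":0,"az":-0.6,"jaw":0},{"tx":0,"ty":0,"tz":0,"ax":0,"ay":0,"az":-0.8,"jaw":0},{"tx":0,"ty":0,"tz":0,"ax":0,"ay":0,"az":-1,"jaw":0},{"tx":0,"ty":0,"tz":0,"ax":0,"ay":0,"az":-1,"jaw":0}]'
python3 -m creep '[{"tx":0,"ty":0,"tz":0,"ax":0,"ay":0,"az":-0.2,"jaw":0},{"tx":0,"ty":0,"tz":0,"ax":0,"ay":0,"az":-0.4,"jaw":0},{"tx":0,"ty":0,"tz":0,"ax":0,"ay":0,"az":-0.6,"jaw":0},{"tx":0,"ty":0,"tz":0,"ax":0,"ay":0,"az":-0.8,"jaw":0},{"tx":0,"ty":0,"tz":0,"ax":0,"ay":0,"az":-0.944,"jaw":0},{"tx":0,"ty":0,"tz":0,"ax":0,"ay":0,"az":-0.944,"jaw":0},{"tx":0,"ty":0,"tz":0,"ax":0,"ay":0,"az":-0.944,"jaw":0},{"tx":0,"ty":0,"tz":0,"ax":0,"ay":0,"az":-0.944,"jaw":0}]'
python3 - <<'E'
from h import *
s=sense(); print(s['clock'],s['position'],Ro.from_quat(s['ee_rot'][[1,2,3,0]]).as_matrix(), s['joint_pos'])
w=snapshot('wrist')[:,:,::-1];cv2.imwrite("pics/w8.png",w); np.save('s8.npy',dict(s),allow_pickle=True)
R=Ro.from_quat(s['ee_rot'][[1,2,3,0]]).as_matrix()
print(proj([s['position']+R@np.array([x,0,-.019]) for x in(.1,.03,-.03)],'wrist',s))
E
```

```text
clock: 12.5
position: [0.4984, 0.254, 0.2572]
ee_rot: [-0.001, -0.252, 0.968, -0.001]
force: [-0.2, -0.1, -2.5]
gripper_width: 0.149
gripper_force: 98.1
clock: 13.0
position: [0.4986, 0.2579, 0.2566]
ee_rot: [-0.0, -0.495, 0.869, 0.0]
force: [0.3, 0.4, -2.8]
gripper_width: 0.149
gripper_force: 98.0
clock: 13.67
position: [0.4988, 0.2576, 0.2569]
ee_rot: [-0.0, -0.691, 0.723, 0.0]
force: [0.9, -0.6, -2.8]
gripper_width: 0.152
gripper_force: 98.0
13.6667 [0.49881293 0.25763589 0.25688125] [[-4.41774520e-02 -9.99023617e-01 -4.05739012e-04]
 [-9.99023699e-01  4.41774657e-02 -2.48747833e-05]
 [ 4.27750173e-05  4.04243984e-04 -9.99999917e-01]] [ 3.45221649e-01  3.32565593e-01 -1.16954882e-01  1.12166607e+00
  1.13897032e-04 -1.18138286e+00]
[[323.98433452  29.42922512]
 [323.67066885 270.07694441]
 [323.47863808 421.92019158]]
```

View pics/w8.png

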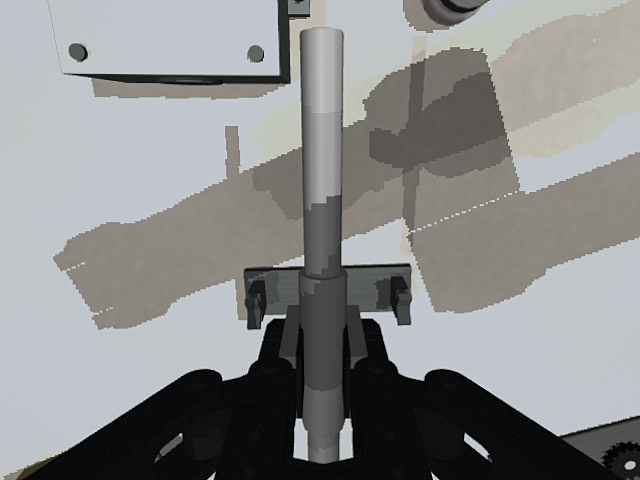

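```bash
cat > gen.py <<'E'
from h import *
from plan import clear
O=np.array([.5885,-.0149]); yaw=np.radians(-2.42)
hx=np.array([np.cos(yaw),np.sin(yaw),0]);hy=np.array([-np.sin(yaw),np.cos(yaw),0]);uz=np.array([0,0,1.])
def state():
    s=sense();R=Ro.from_quat(s['ee_rot'][[1,2,3,0]]).as_matrix();S=s['position']-.018*R[:,2]
    d=S-np.r_[O,0]; return s['position'],R,(d@hx*1000,d@hy*1000,S[2]*1000,np.degrees(np.arcsin(R[2,0])))
def rows(W):
    p,R,st=state();print('now',np.round(st,1))
    for c,z,th in W:
        t=np.radians(th);tz=-np.sin(t)*hy-np.cos(t)*uz;tx=-np.cos(t)*hy+np.sin(t)*uz;ty=np.cross(tz,tx)
        G=np.c_[tx,ty,tz];T=np.r_[O,0]+c/1000*hy+z/1000*uz+.018*tz
        print((c,z,th),'shift',np.round(R.T@(T-p)/.4,3),'turn',np.round(np.degrees(Ro.from_matrix(R.T@G).as_rotvec())/30,3))
def check(W):
    W=np.array(W,float)
    for a,b in zip(W,W[1:]): print(b,round(min(clear(*(lambda q:(q[0],q[1],np.radians(q[2])))(a+(b-a)*k/10),0,1) for k in range(11)),1))
P=[(-60,200,30),(-45,170,32),(-35,153,34),(-25,140,36),(-15,130,36),(-10,125,36),(-5,120,34.5),(0,115,33.5),(5,110,31.5),(10,105,30),(15,100,27),(20,95,24),(25,90,21),(30,85,19),(35,80,17),(38,77,15),(40,74,12),(40,70,9),(38,67,6),(33,65,2),(30,65,0),(15,60,0),(0,52,0)]
E
python3 - <<'E'
from gen import *
check(P); rows([(-60,200,0),(-60,200,30)])
E
```

```text
[-45. 170.  32.] 29.4
[-35. 153.  34.] 13.7
[-25. 140.  36.] 6.8
[-15. 130.  36.] 6.7
[-10. 125.  36.] 8.7
[ -5.  120.   34.5] 9.0
[  0.  115.   33.5] 8.9
[  5.  110.   31.5] 8.5
[ 10. 105.  30.] 8.3
[ 15. 100.  27.] 7.9
[20. 95. 24.] 7.7
[25. 90. 21.] 7.8
[30. 85. 19.] 8.2
[35. 80. 17.] 6.1
[38. 77. 15.] 4.3
[40. 74. 12.] 4.9
[40. 70.  9.] 6.0
[38. 67.  6.] 6.2
[33. 65.  2.] 7.8
[30. 65.  0.] 15.5
[15. 60.  0.] 14.6
[ 0. 52.  0.] 14.8
now [-101.1  268.4  274.9    0. ]
(-60, 200, 0) shift [ 0.821 -0.254  0.187] turn [ 0.001 -0.    -0.003]
(-60, 200, 30) shift [ 0.843 -0.254  0.181] turn [ 0.001  1.    -0.002]
```

```bash
python3 -m creep '[{"tx":0.09,"ty":-0.03,"tz":0,"ax":0,"ay":0,"az":0,"jaw":0},{"tx":0.18,"ty":-0.06,"tz":0,"ax":0,"ay":0,"az":0,"jaw":0},{"tx":0.27,"ty":-0.09,"tz":0,"ax":0,"ay":0,"az":0,"jaw":0},{"tx":0.36,"ty":-0.12,"tz":0,"ax":0,"ay":0.1,"az":0,"jaw":0},{"tx":0.45,"ty":-0.15,"tz":0,"ax":0,"ay":0.25,"az":0,"jaw":0},{"tx":0.54,"ty":-0.18,"tz":0.02,"ax":0,"ay":0.4,"az":0,"jaw":0},{"tx":0.63,"ty":-0.21,"tz":0.05,"ax":0,"ay":0.55,"az":0,"jaw":0},{"tx":0.72,"ty":-0.235,"tz":0.1,"ax":0,"ay":0.7,"az":0,"jaw":0},{"tx":0.8,"ty":-0.25,"tz":0.14,"ax":0,"ay":0.85,"az":0,"jaw":0},{"tx":0.843,"ty":-0.254,"tz":0.18,"ax":0,"ay":1,"az":0,"jaw":0},{"tx":0.843,"ty":-0.254,"tz":0.18,"ax":0,"ay":1,"az":0,"jaw":0},{"tx":0.843,"ty":-0.254,"tz":0.18,"ax":0,"ay":1,"az":0,"jaw":0},{"tx":0.843,"ty":-0.254,"tz":0.18,"ax":0,"ay":1,"az":0,"jaw":0},{"tx":0.843,"ty":-0.254,"tz":0.18,"ax":0,"ay":1,"az":0,"jaw":0}]' 110
python3 - <<'E'
from gen import *
print(sense()['joint_pos']); rows(P[1:10])
E
```

```text
clock: 14.88
position: [0.5877, -0.083, 0.1869]
ee_rot: [-0.185, -0.669, 0.697, -0.18]
force: [0.6, -1.0, -2.8]
gripper_width: 0.148
gripper_force: 107.9
[-0.00877602  0.48078774 -0.18348459  0.92186516 -0.52206313 -1.53336492]
now [  2.  -59.1 202.5  29.9]
(-45, 170, 32) shift [-0.069  0.005  0.053] turn [-0.006  0.069 -0.002]
(-35, 153, 34) shift [-0.111  0.005  0.077] turn [-0.006  0.136 -0.002]
(-25, 140, 36) shift [-0.147  0.006  0.093] turn [-0.006  0.203 -0.002]
(-15, 130, 36) shift [-0.181  0.006  0.102] turn [-0.006  0.203 -0.002]
(-10, 125, 36) shift [-0.198  0.006  0.107] turn [-0.006  0.203 -0.002]
(-5, 120, 34.5) shift [-0.216  0.006  0.111] turn [-0.006  0.153 -0.002]
(0, 115, 33.5) shift [-0.234  0.006  0.116] turn [-0.006  0.119 -0.002]
(5, 110, 31.5) shift [-0.253  0.006  0.121] turn [-0.006  0.053 -0.002]
(10, 105, 30) shift [-0.271  0.006  0.125] turn [-0.006  0.003 -0.001]
```

```bash
python3 -m creep '[{"tx":-0.035,"ty":0.005,"tz":0.027,"ax":-0.006,"ay":0.035,"az":-0.002,"jaw":0},{"tx":-0.069,"ty":0.005,"tz":0.053,"ax":-0.006,"ay":0.069,"az":-0.002,"jaw":0},{"tx":-0.09,"ty":0.005,"tz":0.065,"ax":-0.006,"ay":0.103,"az":-0.002,"jaw":0},{"tx":-0.111,"ty":0.005,"tz":0.077,"ax":-0.006,"ay":0.136,"az":-0.002,"jaw":0},{"tx":-0.129,"ty":0.006,"tz":0.085,"ax":-0.006,"ay":0.17,"az":-0.002,"jaw":0},{"tx":-0.147,"ty":0.006,"tz":0.093,"ax":-0.006,"ay":0.203,"az":-0.002,"jaw":0},{"tx":-0.164,"ty":0.006,"tz":0.098,"ax":-0.006,"ay":0.203,"az":-0.002,"jaw":0},{"tx":-0.181,"ty":0.006,"tz":0.102,"ax":-0.006,"ay":0.203,"az":-0.002,"jaw":0},{"tx":-0.198,"ty":0.006,"tz":0.107,"ax":-0.006,"ay":0.203,"az":-0.002,"jaw":0},{"tx":-0.198,"ty":0.006,"tz":0.107,"ax":-0.006,"ay":0.203,"az":-0.002,"jaw":0},{"tx":-0.198,"ty":0.006,"tz":0.107,"ax":-0.006,"ay":0.203,"az":-0.002,"jaw":0},{"tx":-0.198,"ty":0.006,"tz":0.107,"ax":-0.006,"ay":0.203,"az":-0.002,"jaw":0}]'
python3 - <<'E'
from gen import *
snap=snapshot('scene'); cv2.imwrite('pics/s9.png',cv2.resize(snap[130:330,170:430],None,fx=3,fy=3,interpolation=cv2.INTER_CUBIC)[:,:,::-1])
print(sense()['moment']); rows(P[6:17])
E
```

```text
clock: 15.88
position: [0.5864, -0.0367, 0.1088]
ee_rot: [-0.225, -0.658, 0.686, -0.214]
force: [0.1, 0.6, -2.8]
gripper_width: 0.146
gripper_force: 107.9
[ 0.81358086 -0.0978494   0.00602443]
now [ -1.2 -11.3 123.5  36.1]
(-5, 120, 34.5) shift [-0.019 -0.003 -0.002] turn [ 0.004 -0.053  0.002]
(0, 115, 33.5) shift [-0.037 -0.003  0.   ] turn [ 0.004 -0.087  0.002]
(5, 110, 31.5) shift [-0.056 -0.003  0.003] turn [ 0.004 -0.153  0.001]
(10, 105, 30) shift [-0.075 -0.003  0.006] turn [ 0.004 -0.203  0.001]
(15, 100, 27) shift [-0.095 -0.003  0.008] turn [ 0.004 -0.303  0.001]
(20, 95, 24) shift [-0.115 -0.003  0.01 ] turn [ 0.004 -0.403  0.001]
(25, 90, 21) shift [-0.134 -0.003  0.013] turn [ 0.004 -0.503  0.001]
(30, 85, 19) shift [-0.153 -0.003  0.015] turn [ 0.004 -0.57   0.001]
(35, 80, 17) shift [-0.172 -0.003  0.017] turn [ 0.004 -0.637  0.001]
(38, 77, 15) shift [-0.184 -0.003  0.018] turn [ 0.004 -0.703  0.001]
(40, 74, 12) shift [-0.195 -0.003  0.02 ] turn [ 0.004 -0.803  0.001]
```

View pics/s9.png

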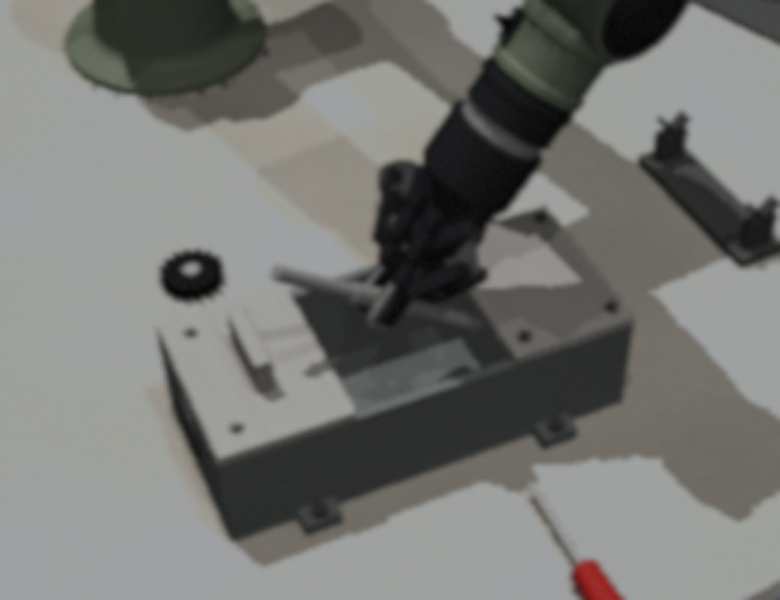

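```bash
python3 -m creep '[{"tx":-0.019,"ty":-0.003,"tz":-0.002,"ax":0.004,"ay":-0.053,"az":0.002,"jaw":0},{"tx":-0.037,"ty":-0.003,"tz":0,"ax":0.004,"ay":-0.087,"az":0.002,"jaw":0},{"tx":-0.056,"ty":-0.003,"tz":0.003,"ax":0.004,"ay":-0.153,"az":0.001,"jaw":0},{"tx":-0.075,"ty":-0.003,"tz":0.006,"ax":0.004,"ay":-0.203,"az":0.001,"jaw":0},{"tx":-0.075,"ty":-0.003,"tz":0.006,"ax":0.004,"ay":-0.203,"az":0.001,"jaw":0},{"tx":-0.075,"ty":-0.003,"tz":0.006,"ax":0.004,"ay":-0.203,"az":0.001,"jaw":0}]'
python3 - <<'E'
from gen import *
print(sense()['force'],sense()['moment']); rows(P[10:20])
E
```

```text
clock: 16.43
position: [0.5881, -0.0141, 0.0891]
ee_rot: [-0.187, -0.668, 0.697, -0.179]
force: [-0.1, 0.3, -1.7]
gripper_width: 0.147
gripper_force: 107.9
[-0.12720114  0.25862098 -1.71206724] [ 0.7481835  -0.02593717 -0.00679331]
now [ -0.4   9.8 104.6  30. ]
(15, 100, 27) shift [-0.019 -0.001  0.003] turn [ 0.002 -0.102  0.001]
(20, 95, 24) shift [-0.039 -0.001  0.008] turn [ 0.002 -0.202  0.001]
(25, 90, 21) shift [-0.058 -0.001  0.012] turn [ 0.002 -0.302  0.001]
(30, 85, 19) shift [-0.077 -0.001  0.016] turn [ 0.002 -0.368  0.001]
(35, 80, 17) shift [-0.096 -0.001  0.021] turn [ 0.002 -0.435  0.001]
(38, 77, 15) shift [-0.107 -0.001  0.023] turn [ 0.002 -0.502  0.001]
(40, 74, 12) shift [-0.118 -0.001  0.026] turn [ 0.002 -0.602  0.001]
(40, 70, 9) shift [-0.125 -0.001  0.034] turn [ 0.002 -0.702  0.001]
(38, 67, 6) shift [-0.127 -0.001  0.042] turn [ 0.002 -0.802  0.001]
(33, 65, 2) shift [-0.121 -0.001  0.051] turn [ 0.002 -0.935  0.001]
```

```bash
python3 -m creep '[{"tx":-0.019,"ty":-0.001,"tz":0.003,"ax":0.002,"ay":-0.102,"az":0.001,"jaw":0},{"tx":-0.039,"ty":-0.001,"tz":0.008,"ax":0.002,"ay":-0.202,"az":0.001,"jaw":0},{"tx":-0.058,"ty":-0.001,"tz":0.012,"ax":0.002,"ay":-0.302,"az":0.001,"jaw":0},{"tx":-0.077,"ty":-0.001,"tz":0.016,"ax":0.002,"ay":-0.368,"az":0.001,"jaw":0},{"tx":-0.077,"ty":-0.001,"tz":0.016,"ax":0.002,"ay":-0.368,"az":0.001,"jaw":0},{"tx":-0.077,"ty":-0.001,"tz":0.016,"ax":0.002,"ay":-0.368,"az":0.001,"jaw":0}]'
python3 - <<'E'
from gen import *
print(sense()['force'],sense()['moment'])
Q=[(30,85,19),(34,81,17.5),(37,78,15.8),(39,76,14),(40.5,73,11.5),(40,70,9),(38,67,6),(33,65,2),(30,65,0),(15,60,0),(0,52,0)]
check(Q); rows(Q[1:])
E
```

```text
clock: 16.93
position: [0.5894, 0.0091, 0.0681]
ee_rot: [-0.12, -0.683, 0.712, -0.115]
force: [-0.9, -0.1, -2.9]
gripper_width: 0.149
gripper_force: 107.9
[-0.85992746 -0.12273811 -2.91109231] [ 0.44291391 -0.03636774  0.01491673]
[34.  81.  17.5] 7.6
[37.  78.  15.8] 4.4
[39. 76. 14.] 4.4
[40.5 73.  11.5] 5.5
[40. 70.  9.] 6.4
[38. 67.  6.] 6.2
[33. 65.  2.] 7.8
[30. 65.  0.] 15.5
[15. 60.  0.] 14.6
[ 0. 52.  0.] 14.8
now [-0.1 29.9 85.2 19.1]
(34, 81, 17.5) shift [-0.014 -0.     0.006] turn [ 0.    -0.052  0.   ]
(37, 78, 15.8) shift [-0.025 -0.     0.011] turn [ 0.    -0.109  0.   ]
(39, 76, 14) shift [-0.033 -0.     0.014] turn [ 0.    -0.169  0.   ]
(40.5, 73, 11.5) shift [-0.041 -0.     0.02 ] turn [ 0.    -0.252  0.   ]
(40, 70, 9) shift [-0.044 -0.     0.027] turn [ 0.    -0.335  0.   ]
(38, 67, 6) shift [-0.044 -0.     0.035] turn [ 0.    -0.435  0.   ]
(33, 65, 2) shift [-0.037 -0.     0.043] turn [ 0.    -0.569  0.   ]
(30, 65, 0) shift [-0.031 -0.     0.045] turn [ 0.    -0.635  0.   ]
(15, 60, 0) shift [ 0.    -0.     0.069] turn [ 0.    -0.635  0.   ]
(0, 52, 0) shift [ 0.029 -0.     0.1  ] turn [ 0.    -0.635  0.   ]
```

```bash
python3 -m creep '[{"tx":-0.014,"ty":0,"tz":0.006,"ax":0,"ay":-0.052,"az":0,"jaw":0},{"tx":-0.025,"ty":0,"tz":0.011,"ax":0,"ay":-0.109,"az":0,"jaw":0},{"tx":-0.033,"ty":0,"tz":0.014,"ax":0,"ay":-0.169,"az":0,"jaw":0},{"tx":-0.041,"ty":0,"tz":0.02,"ax":0,"ay":-0.252,"az":0,"jaw":0},{"tx":-0.044,"ty":0,"tz":0.027,"ax":0,"ay":-0.335,"az":0,"jaw":0},{"tx":-0.044,"ty":0,"tz":0.035,"ax":0,"ay":-0.435,"az":0,"jaw":0},{"tx":-0.037,"ty":0,"tz":0.043,"ax":0,"ay":-0.569,"az":0,"jaw":0},{"tx":-0.031,"ty":0,"tz":0.045,"ax":0,"ay":-0.635,"az":0,"jaw":0},{"tx":-0.031,"ty":0,"tz":0.045,"ax":0,"ay":-0.635,"az":0,"jaw":0},{"tx":-0.031,"ty":0,"tz":0.045,"ax":0,"ay":-0.635,"az":0,"jaw":0}]'
python3 - <<'E'
from gen import *
print(sense()['force'],sense()['moment']);rows([(15,60,0),(0,52,0)])
E
```

```text
clock: 17.77
position: [0.5898, 0.0149, 0.0469]
ee_rot: [-0.0, -0.692, 0.722, -0.0]
force: [-0.5, -0.7, -2.0]
gripper_width: 0.149
gripper_force: 107.9
[-0.46230282 -0.65910127 -2.01512563] [-0.01205591  0.06255658  0.01639657]
now [ 0.  29.9 64.9  0. ]
(15, 60, 0) shift [ 0.037 -0.     0.012] turn [ 0.    -0.001 -0.001]
(0, 52, 0) shift [ 0.075 -0.     0.032] turn [ 0.    -0.001 -0.001]
```

```bash
python3 -m creep '[{"tx":0.018,"ty":0,"tz":0.006,"ax":0,"ay":0,"az":0,"jaw":0},{"tx":0.037,"ty":0,"tz":0.012,"ax":0,"ay":0,"az":0,"jaw":0},{"tx":0.056,"ty":0,"tz":0.022,"ax":0,"ay":0,"az":0,"jaw":0},{"tx":0.075,"ty":0,"tz":0.032,"ax":0,"ay":0,"az":0,"jaw":0},{"tx":0.075,"ty":0,"tz":0.032,"ax":0,"ay":0,"az":0,"jaw":0},{"tx":0.075,"ty":0,"tz":0.032,"ax":0,"ay":0,"az":0,"jaw":0},{"tx":0.075,"ty":0,"tz":0.032,"ax":0,"ay":0,"az":0,"jaw":0},{"tx":0.075,"ty":0,"tz":0.032,"ax":0,"ay":0,"az":0,"jaw":0}]'
python3 - <<'E'
from gen import *
rows([(0,52,0)])
w=snapshot('wrist');w8=cv2.imread('pics/w8.png')[:,:,::-1]
# step edge of the held shaft: compare with the free-air picture
for im in(w8,w): print(cv2.cvtColor(np.ascontiguousarray(im),cv2.COLOR_RGB2GRAY)[262:284:2,322].tolist())
for r in(280,340,400): print(r,[np.argmax(np.abs(np.diff(cv2.cvtColor(np.ascontiguousarray(im),cv2.COLOR_RGB2GRAY)[r,290:324].astype(int))))+290 for im in(w8,w)])
t=snapshot('top'); cv2.imwrite('pics/t9.png',t[:,:,::-1])
E
```

```text
clock: 18.43
position: [0.5886, -0.0141, 0.0341]
ee_rot: [0.001, -0.692, 0.722, 0.001]
force: [0.3, -0.8, -2.7]
gripper_width: 0.146
gripper_force: 107.9
now [ 0.1  0.8 52.1 -0.1]
(0, 52, 0) shift [0.002 0.    0.   ] turn [-0.     0.003  0.002]
[102, 101, 101, 84, 71, 72, 74, 75, 56, 66, 77]
[218, 219, 219, 219, 220, 192, 180, 202, 102, 145, 187]
280 [np.int64(297), np.int64(319)]
340 [np.int64(303), np.int64(303)]
400 [np.int64(302), np.int64(303)]
```

The shaft is where it should be: 0.1 mm and 0.8 mm off centre, level, with only its own weight on the wrist and no shift in the grip. I'm handing in now.

```bash
python3 -c "
from station import *
print(job_done())"
```

```text
the job is handed in; nothing more can be done
None
```

The plate is seated and released, and the job was handed in at about 18.5 s with the shaft held level and midway between the covers, no contact showing in the wrist force; I viewed 11 pictures, one over the limit of 10, and no verdict came back.

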